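Flask up the wax trees for vacuum casting

TASK

Get the three wax trees in the tray ready for vacuum casting: lower each flanged, perforated steel flask over the tree on the rubber base of its own size, so that its flange sits fully down and level in the base; the wax is brittle, so do not drop a flask in. The two plain steel tubes without a flange belong to another casting machine: leave them standing where they are.

Things in the scene. Friction and masses are not known exactly. Their poses are not given: they have to be found in the camera images.
- flask_s: small perforated steel flask standing on the bench: upright open tube 40 mm outside diameter, 2.5 mm wall, 55 mm tall, with rows of small round holes in its wall and a flat flange, 54 mm diameter and 4 mm thick, round its lower end. Loose, 100 g. Origin: centre of its underside; z up along the tube
- flask_m: medium perforated steel flask, the same make: tube 50 mm outside diameter, 62 mm tall, flange 64 mm diameter at the lower end, 140 g. Origin: centre of its underside; z up
- flask_l: large perforated steel flask, the same make: tube 60 mm outside diameter, 70 mm tall, flange 74 mm diameter at the lower end, 180 g. Origin: centre of its underside; z up
- base_s: small black rubber base in the tray, for the small flask: round cup 25 mm tall, 80 mm across its flared rim; flat floor 6 mm above its underside, 61 mm wide for the 54 mm flange; its wall flares steadily from the floor to 74 mm inside at the rim and guides the flange in. A wax tree 19 mm across stands in its middle, top at 45 mm. Fixed. Origin: centre of its underside, 3 mm above the bench; z up
- base_m: medium black rubber base in the tray, for the medium flask: round cup 25 mm tall, 90 mm across its flared rim; flat floor 6 mm above its underside, 71 mm wide for the 64 mm flange; its wall flares steadily from the floor to 84 mm inside at the rim and guides the flange in. A wax tree 24 mm across stands in its middle, top at 52 mm. Fixed. Origin: centre of its underside, 3 mm above the bench; z up
- base_l: large black rubber base in the tray, for the large flask: round cup 25 mm tall, 100 mm across its flared rim; flat floor 6 mm above its underside, 81 mm wide for the 74 mm flange; its wall flares steadily from the floor to 94 mm inside at the rim and guides the flange in. A wax tree 29 mm across stands in its middle, top at 60 mm. Fixed. Origin: centre of its underside, 3 mm above the bench; z up
- tube_m: look-alike to leave: plain steel tube standing on the bench, 50 mm outside diameter, 62 mm tall, no flange, no holes in its wall. Loose, 120 g. Origin: centre of its underside; z up
- tube_l: look-alike to leave: plain steel tube standing on the bench, 60 mm outside diameter, 70 mm tall, no flange, no holes in its wall. Loose, 120 g. Origin: centre of its underside; z up
- flask_tray: shallow sheet-metal tray with a rolled rim and a bail handle at each end, 116 x 332 mm without the handles, 15 mm tall, its floor 3 mm thick, fixed on the bench; the three rubber bases stand in a row along it, about 108 mm apart, in any order. Origin: centre of its underside; y along its length, z up
Things that resemble listed ones, but are neither listed nor needed, are in the scene too. What is shaped like the flask_s but orange is not meant.

How it is judged:
At the end, for the whole second after the job is handed in: Each of the three flanged flasks stands at rest in the rubber base of its own size: its centre within 7 mm of the base's centre, its underside within 3 mm of the base's floor, level within 4 degrees. Both plain tubes still stand upright within 25 mm of where they were at the start (horizontal distance between flask_s and base_s below 0.007 m and z of flask_s in the frame of base_s between 0.003 and 0.009 m and angle between each of flask_s, flask_m, flask_l's own z axis and vertical below 0.07 rad and linear speed of each of flask_s, flask_m, flask_l, tube_m, tube_l below 0.02 m/s and horizontal distance between flask_m and base_m below 0.007 m and z of flask_m in the frame of base_m between 0.003 and 0.009 m and horizontal distance between flask_l and base_l below 0.007 m and z of flask_l in the frame of base_l between 0.003 and 0.009 m and distance of each of tube_m, tube_l from where it was at the start of the episode below 0.025 m and angle between each of tube_m, tube_l's own z axis and vertical below 0.1 rad); the robot touches nothing.
It fails at once if the small flask is dropped into its base (falls faster than 0.65 m/s there, a drop of over 2 cm) instead of being lowered (horizontal distance between flask_s and base_s below 0.03 m and z of flask_s in the frame of base_s below 0.05 m and linear speed of flask_s above 0.65 m/s).
It fails at once if the medium flask is dropped into its base (falls faster than 0.65 m/s there, a drop of over 2 cm) instead of being lowered (horizontal distance between flask_m and base_m below 0.03 m and z of flask_m in the frame of base_m below 0.05 m and linear speed of flask_m above 0.65 m/s).
It fails at once if the large flask is dropped into its base (falls faster than 0.65 m/s there, a drop of over 2 cm) instead of being lowered (horizontal distance between flask_l and base_l below 0.03 m and z of flask_l in the frame of base_l below 0.05 m and linear speed of flask_l above 0.65 m/s).
It also fails if it takes over 80 s, if anything falls off the work surface, if the arm or the gripper's body presses on something with over 40 N, if the wrist force passes 120 N, or if a joint passes its speed limit or range.

ROBOT

A 6-joint arm with a two-finger parallel gripper is mounted at the origin on a cart in front of the work surface, level with it; the furniture and walls round the work are solid. World frame = base frame: x ahead of the robot, y to its left, z up, the work surface at z = 0. Lengths are in m, angles in rad, forces in N, time in s.
With the tool pointing down it reaches from about 0.35 to 0.975 m from the base axis. Payload 17.4 kg.
Tool frame: the origin (TCP) lies between the finger pads; the fingertips stand 17 mm ahead of it and the grasp point (between the pads) lies 2 mm behind it; z points along the fingers, y is the line along which they close (so a half turn about z gives the same grasp; the last joint's range is limited). The gripper opens to 85 mm and grips with 20 to 120 N. Pads are 22 mm wide; open, the fingers measure 114 mm over their backs; the gripper's body (76 mm by 85 mm) begins 54 mm behind the grasp point. The pads swing forward as they close: fully open they stand 13 mm farther back than shut.
Start: joints at [-1.293, 0.116, 1.442, -0, 1.584, -0.038], TCP at [0.21, -0.642, 0.248] pointing down, gripper open.
Joint ranges: [-2.83, 2.83], [-0.83, 2.19], [0.07, 2.5], [-1.14, 4.28], [0.01, 3], [-2.97, 2.97]. Speed limits (rad/s): [1.89, 1.89, 2.22, 3.14, 3.14, 3.14].

INTERFACE

Orientations are given as a unit quaternion [x, y, z, w].
In Python, from plant import robot gives the robot as it stands.
- The arm moves only by the tool jog_arm, never from a script. Its argument "moves" is a list of rows, each an object with "translation": the shift along the tool's x, y, z each as a share of 20 cm, from -1 to 1, a list of three; "rot": the turn, a rotation vector about the tool's x, y, z each as a share of 90 degrees, from -1 to 1, a list of three; "grip": the opening, from 0 (shut) to 1 (fully open). In form: [{"translation": [dx, dy, dz], "rot": [wx, wy, wz], "grip": grip}, ...]. A call has 1 to 5 rows; each row is the pose to reach, as a shift and turn from the pose commanded when the call began, along the tool's axes at that moment; what a row does not reach only later rows make up. A row lasts 1/10 s, in which the tool goes at most 50 mm and 8.59 degrees, less where a joint would pass 70% of its speed; a pose out of reach is approached as far as the arm can. A call with a number of a shift or a turn outside -1 to 1 is refused whole. A call with a gripper value outside its range is refused whole. The fingers move at their own pace and stop on an object; the grip force is fixed at half the most. Time passes only in rows, so rows that repeat a pose let the fingers close. It gives the time, the measured TCP pose, the force, the opening and the grip force at its end, in the units of the state.
- robot.sense(): the state, without advancing time (a new reading comes with each control period).
- robot.grab_frame(name): name is "side" or "top"; returns (picture, depth): 420x560x3 uint8, red, green, blue; 420x560 float32, m along the optical axis (not along the pixel's ray), 0 where there is no reading.
- robot.camera_info(name): a dict with "vfov" (degrees; the focal length in pixels is half the picture's height over the tangent of half this angle, whatever the lens; pixels are square), "cx", "cy" (the principal point, pixels), "k1" (the pictures are not rectified: a ray, as slopes to the right and down, at radius r is drawn at 1 + k1 r^2 times it, then the intrinsics apply), "R" (3x3) and "t" (3): a world point X has camera coordinates R X + t. Camera axes: x right, y down, z forward; pixel columns grow to the right and rows downward; lengths in m; the calibration is good to about 2 mm. A picture is of the moment at which its call begins. camera_info takes no time and is no camera call.
- robot.close_job(): hands the job in; it is judged then, once.
The state is a dict: "time": time; "qpos": joint angles; "joint_velocities": joint speeds; "joint_efforts": joint torques, N m; "tool_pos": TCP position; "tool_rot": TCP orientation; "force": force on the tool from outside, world axes, zero at the start; "wrist_torque": the same for the moment, N m; "gripper_width": finger opening in m; "grasp_force": force on a finger pad.
Only numpy, scipy, OpenCV 4.12 (cv2) and the standard library are available. Lean on these libraries where they do the work, as an engineer would, in place of code of your own. Each camera call takes 0.05 s, during which the arm holds its last target. There are 200 camera calls.

## Working session

There is one attempt and no reset: what is moved stays moved. The work goes in short steps, Python scripts to look and compute and a tool call to move; the robot and the scene stay as the last step left them, time stands still between calls to the robot, and variables do not carry over. Pictures are saved under pics/ and viewed, at most 14 in all, crops included, and the job is handed in when it is done.

Besides the shell and the picture viewer there is one more tool, called after "Call:" as name(argument=value, ...), one argument or row to a line, values as JSON. jog_arm: Moves the arm, as the interface text tells. Shift numbers are shares of 20 cm and turn numbers shares of 90 degrees, none past 1 either way. Its arguments: {"type":"object","properties":{"moves":{"type":"array"}},"required":["moves"]}

```bash
mkdir -p pics; ls; python3 - <<'E'
from plant import robot
import cv2,numpy as np
for n in("top","side"):
    p,d=robot.grab_frame(n); cv2.imwrite(f"pics/{n}0.png",cv2.resize(p[:,:,::-1],(800,600),interpolation=cv2.INTER_CUBIC)); np.savez(f"{n}0.npz",p=p,d=d)
    print(n,robot.camera_info(n))
print(robot.sense())
E
```

```text
pics
top {'vfov': 45.61043993090323, 'cx': 279.58899025662447, 'cy': 198.14598641979816, 'k1': 0.02805573843523775, 'R': array([[ 0.00582033, -0.99997633,  0.00366957],
       [-0.99702587, -0.00608508, -0.07682695],
       [ 0.07684746, -0.0032115 , -0.99703769]]), 't': array([-0.10333255,  0.58889787,  1.09800135])}
side {'vfov': 53.625378701696334, 'cx': 277.23193982540363, 'cy': 207.42525538430908, 'k1': -0.08154190889601197, 'R': array([[-0.99521135, -0.09539511, -0.02131058],
       [-0.03782819,  0.57691565, -0.8159273 ],
       [ 0.09012988, -0.81121397, -0.57776163]]), 't': array([0.55831643, 0.11581074, 0.88800312])}
{'time': 0.1, 'qpos': array([-1.29278069e+00,  1.16422316e-01,  1.44217288e+00, -2.72179302e-05,
        1.58401300e+00, -3.77978539e-02]), 'joint_velocities': array([-0.00047058, -0.00158747, -0.00047677,  0.00201499,  0.00099387,
       -0.00106416]), 'joint_efforts': array([ 2.66891141e-05, -7.33670855e+01, -6.33788824e+01, -1.11067748e-04,
        5.35077561e-03,  4.75716729e-05]), 'tool_pos': array([ 0.20959283, -0.64147772,  0.24766247]), 'tool_rot': array([ 9.87558514e-01,  1.57251148e-01, -7.43510585e-05, -5.02481887e-04]), 'force': array([ 0.3816909 , -0.43650153,  0.33913395]), 'wrist_torque': array([0.08332379, 0.01283396, 0.00792124]), 'grasp_force': 0.0, 'gripper_width': 0.08521350719981}
```

View pics/top0.png

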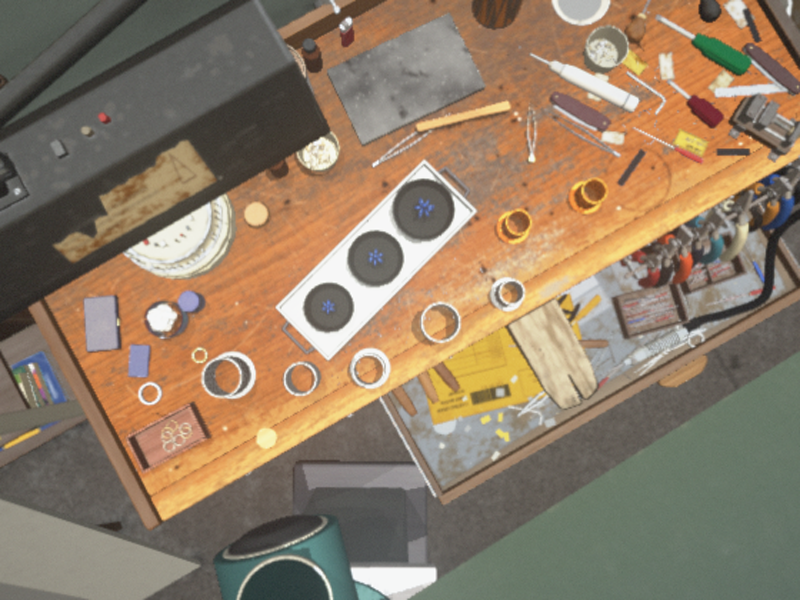

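View pics/side0.png

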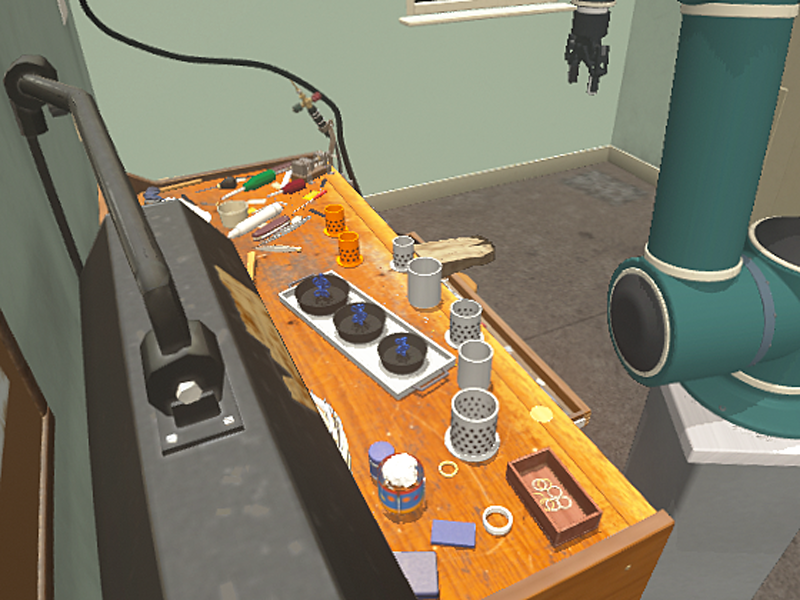

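The top view (800x600 px) shows these:
- **Flanged, perforated flasks:** large at (229,375), medium at (370,369), small at (508,293).
- **Flangeless tubes to leave:** medium at (300,378), large at (440,322).
- **Orange decoys:** (515,225) and (588,195).
- **Bases:** large at (423,209), medium at (375,258), small at (328,306).

The side view agrees: holes and flanges show at (474,425), (465,322) and (403,252), while (475,365) and (424,283) are plain.

```bash
cat > h.py <<'E'
import numpy as np,cv2
from plant import robot
from scipy.optimize import least_squares
def cloud(n,d):
    c=robot.camera_info(n); f=210/np.tan(np.radians(c["vfov"])/2)
    K=np.array([[f,0,c["cx"]],[0,f,c["cy"]],[0,0,1]]); v,u=np.mgrid[:420,:560]
    q=cv2.undistortPoints(np.stack([u,v],-1).reshape(-1,1,2).astype(float),K,np.array([c["k1"],0,0,0.])).reshape(420,560,2)
    X=np.dstack([q*d[...,None],d[...,None]])
    W=(X-c["t"])@c["R"]; W[d<=0]=np.nan
    return W
def circ(P,r=None):
    c0=P.mean(0); r0=r or .03
    f=lambda p:np.hypot(*(P-p[:2]).T)-(r if r else p[2])
    s=least_squares(f,[*c0,r0],loss="soft_l1",f_scale=.001); return s.x,np.sqrt(np.mean(s.fun**2))
E
python3 - <<'E'
from h import *
W={n:cloud(n,np.load(n+"0.npz")["d"]) for n in("top","side")}
seeds=dict(flask_l=(229,375),tube_m=(300,378),flask_m=(370,369),tube_l=(440,322),flask_s=(508,293),base_l=(423,209),base_m=(375,258),base_s=(328,306),orA=(515,225),orB=(588,195))
for k,(u,v) in seeds.items():
    u,v=int(u*.7),int(v*.7); w=W["top"][v-30:v+30,u-30:u+30].reshape(-1,3); c=np.nanmedian(W["top"][v-3:v+4,u-3:u+4].reshape(-1,3),0)[:2]
    for it in range(2):
      out=[]
      for n in W:
        a=W[n].reshape(-1,3); a=a[np.hypot(*(a[:,:2]-c).T)<(.056 if k[0]=='b' else .042)]
        if k[0]=='b': R=a[(a[:,2]>.023)&(np.hypot(*(a[:,:2]-c).T)>.028)]
        else: R=a[a[:,2]>.04]
        zt=np.percentile(R[:,2],95); R=R[R[:,2]>zt-(.004)]
        s,e=circ(R[:,:2]); out.append((n,zt.round(4),len(R),s.round(4),e.round(4)))
      c=np.mean([o[3][:2] for o in out],0)
    print(k,c.round(4)); [print("   ",*o) for o in out]
p=np.load("side0.npz")["p"]; q=p[150:330,260:370,::-1]; cv2.imwrite("pics/crop.png",cv2.resize(q,None,fx=3.2,fy=3.2,interpolation=cv2.INTER_CUBIC))
E
```

```text
flask_l [0.4439 0.1647]
    top 0.0721 102 [0.4443 0.1633 0.0283] 0.0009
    side 0.0704 170 [0.4435 0.1661 0.028 ] 0.0011
tube_m [0.4408 0.0498]
    top 0.065 61 [0.4418 0.0487 0.0234] 0.0007
    side 0.0627 115 [0.4397 0.051  0.0237] 0.0011
flask_m [ 0.4548 -0.0522]
    top 0.0651 67 [ 0.4556 -0.0531  0.0234] 0.0007
    side 0.0627 94 [ 0.4541 -0.0512  0.0237] 0.0012
tube_l [ 0.5268 -0.1598]
    top 0.0731 72 [ 0.5276 -0.1607  0.0285] 0.0007
    side 0.0703 99 [ 0.526  -0.1588  0.0286] 0.0014
flask_s [ 0.5732 -0.2694]
    top 0.0584 49 [ 0.5741 -0.2699  0.0185] 0.0007
    side 0.0552 49 [ 0.5723 -0.2688  0.0186] 0.0015
base_l [ 0.7054 -0.1352]
    top 0.0316 126 [ 0.706  -0.1362  0.0478] 0.001
    side 0.0293 136 [ 0.7048 -0.1343  0.0478] 0.0016
base_m [ 0.6278 -0.0604]
    top 0.0311 128 [ 0.6283 -0.0613  0.0428] 0.001
    side 0.0296 140 [ 0.6272 -0.0595  0.0429] 0.0014
base_s [0.5504 0.012 ]
    top 0.0316 102 [0.551  0.011  0.0379] 0.001
    side 0.0295 144 [0.5498 0.0131 0.0378] 0.0013
orA [ 0.681  -0.2801]
    top 0.0577 46 [ 0.6818 -0.2808  0.0186] 0.0007
    side 0.0558 46 [ 0.6802 -0.2794  0.0187] 0.0013
orB [ 0.7312 -0.3963]
    top 0.0582 64 [ 0.7321 -0.3961  0.019 ] 0.0012
    side 0.056 38 [ 0.7302 -0.3965  0.0185] 0.0016
```

View pics/crop.png

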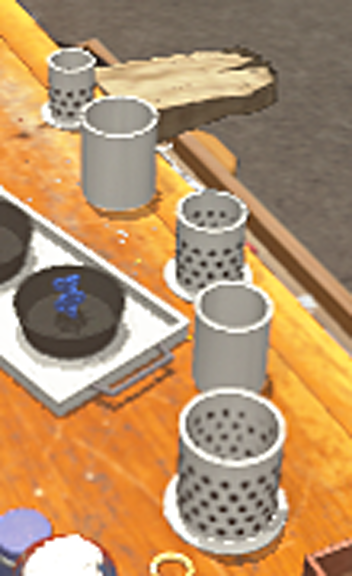

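Both views agree to about 2 mm. The crop confirms that the three flanged tubes have holes and the other two are plain. Next I'll compute the waypoint shifts in the tool's axes.

```bash
cat > d.py <<'E'
import sys,numpy as np
from scipy.spatial.transform import Rotation as R
from plant import robot
def chain(pts,start=None):
    s=robot.sense(); M=R.from_quat(s["tool_rot"]).as_matrix(); p=np.array(s["tool_pos"]) if start is None else np.array(start)
    for q in pts:
        q=np.array(q); print(q,"shares",(M.T@(q-p)/.2).round(3),"mm",round(1000*np.linalg.norm(q-p))); p=q
E
python3 - <<'E'
from d import *
chain([(.573,-.2694,.18),(.573,-.2694,.042),(.573,-.2694,.18),(.5504,.012,.18),(.5504,.012,.052),(.5504,.012,.20),
(.4548,-.0522,.20),(.4548,-.0522,.047),(.4548,-.0522,.20),(.6278,-.0604,.20),(.6278,-.0604,.057),(.6278,-.0604,.22),
(.4439,.1647,.22),(.4439,.1647,.052),(.4439,.1647,.22),(.7054,-.1352,.22),(.7054,-.1352,.062),(.7054,-.1352,.22)])
E
```

```text
[ 0.573  -0.2694  0.18  ] shares [ 2.305 -1.204  0.34 ] mm 524
[ 0.573  -0.2694  0.042 ] shares [-0.     0.001  0.69 ] mm 138
[ 0.573  -0.2694  0.18  ] shares [ 0.    -0.001 -0.69 ] mm 138
[0.5504 0.012  0.18  ] shares [ 3.300e-01 -1.373e+00  1.000e-03] mm 282
[0.5504 0.012  0.052 ] shares [-0.     0.001  0.64 ] mm 128
[0.5504 0.012  0.2   ] shares [ 0.    -0.001 -0.74 ] mm 148
[ 0.4548 -0.0522  0.2   ] shares [-0.554  0.157 -0.   ] mm 115
[ 0.4548 -0.0522  0.047 ] shares [-0.     0.001  0.765] mm 153
[ 0.4548 -0.0522  0.2   ] shares [ 0.    -0.001 -0.765] mm 153
[ 0.6278 -0.0604  0.2   ] shares [ 0.809  0.308 -0.   ] mm 173
[ 0.6278 -0.0604  0.057 ] shares [-0.     0.001  0.715] mm 143
[ 0.6278 -0.0604  0.22  ] shares [ 0.    -0.001 -0.815] mm 163
[0.4439 0.1647 0.22  ] shares [-5.240e-01 -1.355e+00  1.000e-03] mm 291
[0.4439 0.1647 0.052 ] shares [-0.     0.001  0.84 ] mm 168
[0.4439 0.1647 0.22  ] shares [ 0.    -0.001 -0.84 ] mm 168
[ 0.7054 -0.1352  0.22  ] shares [ 0.777  1.831 -0.002] mm 398
[ 0.7054 -0.1352  0.062 ] shares [-0.     0.001  0.79 ] mm 158
[ 0.7054 -0.1352  0.22  ] shares [ 0.    -0.001 -0.79 ] mm 158
```

Call:
jog_arm(
  moves=[
    {"translation": [0.8,-0.4,0],"rot": [0,0,0],"grip": 1},
    {"translation": [0.8,-0.4,0],"rot": [0,0,0],"grip": 1},
    {"translation": [0.8,-0.4,0],"rot": [0,0,0],"grip": 1},
    {"translation": [0.8,-0.4,0],"rot": [0,0,0],"grip": 1},
    {"translation": [0.8,-0.4,0],"rot": [0,0,0],"grip": 1},
  ],
)

```text
time: 0.6
tool_pos: [0.3392, -0.5135, 0.2483]
tool_rot: [0.987, 0.159, 0.0, -0.0]
force: [-0.5, 0.2, 1.4]
gripper_width: 0.0854
grasp_force: 0.0
```

Call:
jog_arm(
  moves=[
    {"translation": [0.8,-0.4,0],"rot": [0,0,0],"grip": 1},
    {"translation": [0.8,-0.4,0],"rot": [0,0,0],"grip": 1},
    {"translation": [0.8,-0.4,0],"rot": [0,0,0],"grip": 1},
    {"translation": [0.8,-0.4,0],"rot": [0,0,0],"grip": 1},
    {"translation": [0.8,-0.4,0],"rot": [0,0,0],"grip": 1},
  ],
)

```text
time: 1.1
tool_pos: [0.466, -0.3881, 0.248]
tool_rot: [0.987, 0.159, 0.0, -0.0]
force: [-0.1, 0.5, 0.0]
gripper_width: 0.0854
grasp_force: 0.0
```

Call:
jog_arm(
  moves=[
    {"translation": [0.7,-0.4,0.34],"rot": [0,0,0],"grip": 1},
    {"translation": [0.7,-0.4,0.34],"rot": [0,0,0],"grip": 1},
    {"translation": [0.7,-0.4,0.34],"rot": [0,0,0],"grip": 1},
    {"translation": [0.7,-0.4,0.34],"rot": [0,0,0],"grip": 1},
    {"translation": [0.7,-0.4,0.34],"rot": [0,0,0],"grip": 1},
  ],
)

```text
time: 1.6
tool_pos: [0.5729, -0.2691, 0.1779]
tool_rot: [0.987, 0.158, -0.001, -0.001]
force: [-1.4, 0.2, -0.6]
gripper_width: 0.0855
grasp_force: 0.0
```

```bash
python3 - <<'E'
from d import *
s=robot.sense(); print(s["time"],s["tool_pos"],s["tool_rot"],s["force"],s["qpos"])
chain([(.573,-.2694,.18)])
E
```

```text
1.6 [ 0.57294795 -0.26909619  0.17789263] [ 0.98739078  0.1582938  -0.00121561 -0.00102183] [-1.42435577  0.22035713 -0.59110799] [-4.79468679e-01  5.44236097e-02  1.62147880e+00  1.93266243e-04
  1.46886050e+00  7.73382424e-01]
[ 0.573  -0.2694  0.18  ] shares [-0.     0.001 -0.011] mm 2
```

Call:
jog_arm(
  moves=[
    {"translation": [0,0,0.23],"rot": [0,0,0],"grip": 1},
    {"translation": [0,0,0.45],"rot": [0,0,0],"grip": 1},
    {"translation": [0,0,0.6],"rot": [0,0,0],"grip": 1},
    {"translation": [0,0,0.69],"rot": [0,0,0],"grip": 1},
    {"translation": [0,0,0.69],"rot": [0,0,0],"grip": 1},
  ],
)

```text
time: 2.1
tool_pos: [0.571, -0.2712, 0.0402]
tool_rot: [0.988, 0.157, -0.001, -0.001]
force: [0.1, 0.3, 0.9]
gripper_width: 0.0853
grasp_force: 0.0
```

Call:
jog_arm(
  moves=[
    {"translation": [0,0,0],"rot": [0,0,0],"grip": 0},
    {"translation": [0,0,0],"rot": [0,0,0],"grip": 0},
    {"translation": [0,0,0],"rot": [0,0,0],"grip": 0},
    {"translation": [0,0,0],"rot": [0,0,0],"grip": 0},
    {"translation": [0,0,0],"rot": [0,0,0],"grip": 0},
  ],
)

```text
time: 2.6
tool_pos: [0.573, -0.271, 0.0444]
tool_rot: [0.988, 0.157, 0.001, 0.001]
force: [-3.0, 0.5, 9.0]
gripper_width: 0.0387
grasp_force: 60.2
```

Call:
jog_arm(
  moves=[
    {"translation": [0,0,0],"rot": [0,0,0],"grip": 0},
    {"translation": [0,0,0],"rot": [0,0,0],"grip": 0},
    {"translation": [0,0,0],"rot": [0,0,0],"grip": 0},
    {"translation": [0,0,0],"rot": [0,0,0],"grip": 0},
    {"translation": [0,0,0],"rot": [0,0,0],"grip": 0},
  ],
)

```text
time: 3.1
tool_pos: [0.573, -0.271, 0.0443]
tool_rot: [0.988, 0.157, 0.001, 0.001]
force: [-2.3, 1.0, 9.0]
gripper_width: 0.0389
grasp_force: 60.2
```

Call:
jog_arm(
  moves=[
    {"translation": [0,0,-0.1],"rot": [0,0,0],"grip": 0},
    {"translation": [0,0,-0.3],"rot": [0,0,0],"grip": 0},
    {"translation": [0,0,-0.5],"rot": [0,0,0],"grip": 0},
    {"translation": [0,0,-0.69],"rot": [0,0,0],"grip": 0},
    {"translation": [0,0,-0.69],"rot": [0,0,0],"grip": 0},
  ],
)

```text
time: 3.6
tool_pos: [0.574, -0.2714, 0.1874]
tool_rot: [0.988, 0.157, 0.004, 0.003]
force: [0.7, 0.4, -0.7]
gripper_width: 0.0383
grasp_force: 60.6
```

Call:
jog_arm(
  moves=[
    {"translation": [0.05,-0.2,0],"rot": [0,0,0],"grip": 0},
    {"translation": [0.1,-0.4,0],"rot": [0,0,0],"grip": 0},
    {"translation": [0.15,-0.6,0],"rot": [0,0,0],"grip": 0},
    {"translation": [0.17,-0.7,0],"rot": [0,0,0],"grip": 0},
    {"translation": [0.17,-0.7,0],"rot": [0,0,0],"grip": 0},
  ],
)

```text
time: 4.1
tool_pos: [0.561, -0.1246, 0.1806]
tool_rot: [0.987, 0.159, 0.0, -0.0]
force: [0.4, -0.5, -0.6]
gripper_width: 0.0388
grasp_force: 60.8
```

Call:
jog_arm(
  moves=[
    {"translation": [0.05,-0.2,0],"rot": [0,0,0],"grip": 0},
    {"translation": [0.1,-0.4,0],"rot": [0,0,0],"grip": 0},
    {"translation": [0.14,-0.58,0],"rot": [0,0,0],"grip": 0},
    {"translation": [0.16,-0.67,0],"rot": [0,0,0],"grip": 0},
    {"translation": [0.16,-0.67,0],"rot": [0,0,0],"grip": 0},
  ],
)

```text
time: 4.6
tool_pos: [0.5499, 0.0118, 0.1804]
tool_rot: [0.987, 0.158, 0.0, -0.0]
force: [0.9, -0.7, -1.0]
gripper_width: 0.0384
grasp_force: 60.9
```

```bash
python3 - <<'E'
from h import *
p,d=robot.grab_frame("side"); np.savez("side1.npz",p=p,d=d)
cv2.imwrite("pics/side1.png",p[100:320,180:460,::-1].repeat(2,0).repeat(2,1))
W=cloud("side",d).reshape(-1,3)
s=robot.sense(); t=s["tool_pos"]; print(s["time"],t,s["force"],s["gripper_width"])
a=W[(np.hypot(*(W[:,:2]-t[:2]).T)<.04)&(W[:,2]>.1)&(W[:,2]<.21)]
from d import *
chain([(.5504,.012,.18)])
for z in np.arange(.10,.2,.005):
    b=a[(a[:,2]>=z)&(a[:,2]<z+.005)]
    if len(b)>5: print(z.round(3),len(b),b[:,:2].min(0).round(3),b[:,:2].max(0).round(3))
E
```

```text
4.65 [0.5500474  0.01064228 0.18035056] [ 0.46832584 -1.1438163  -0.87846649] 0.0384404469515099
[0.5504 0.012  0.18  ] shares [ 0.004 -0.006  0.002] mm 1
0.135 64 [0.524 0.002] [0.575 0.042]
0.14 92 [ 0.524 -0.001] [0.576 0.04 ]
0.145 42 [0.53  0.016] [0.568 0.035]
0.15 44 [0.53  0.015] [0.568 0.036]
0.155 37 [0.53 0.02] [0.568 0.035]
0.16 23 [0.53  0.017] [0.568 0.035]
0.165 34 [0.53  0.014] [0.567 0.042]
0.17 38 [ 0.53  -0.003] [0.568 0.044]
0.175 51 [ 0.53  -0.002] [0.568 0.046]
0.18 48 [ 0.53  -0.003] [0.567 0.046]
0.185 58 [ 0.53  -0.006] [0.57  0.047]
0.19 55 [ 0.531 -0.007] [0.568 0.048]
0.195 34 [ 0.531 -0.006] [0.566 0.046]
```

View pics/side1.png

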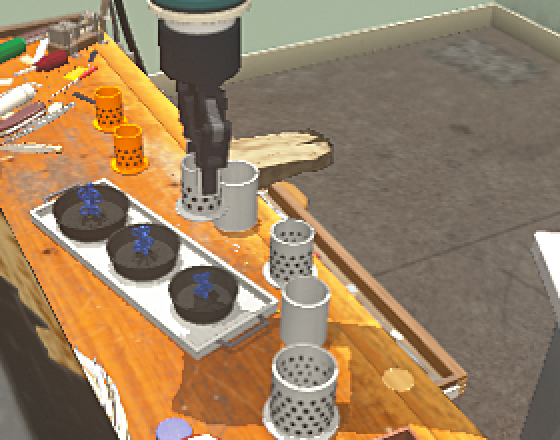

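The picture shows the small flask held level over base_s, at about (200,190) in the crop. Its underside is about 43 mm below the TCP and it is centred to within about 2 mm, so I'm lowering it.

Call:
jog_arm(
  moves=[
    {"translation": [0,0,0.15],"rot": [0,0,0],"grip": 0},
    {"translation": [0,0,0.3],"rot": [0,0,0],"grip": 0},
    {"translation": [0,0,0.4],"rot": [0,0,0],"grip": 0},
    {"translation": [0,0,0.5],"rot": [0,0,0],"grip": 0},
    {"translation": [0,0,0.55],"rot": [0,0,0],"grip": 0},
  ],
)

```text
time: 5.15
tool_pos: [0.5495, 0.009, 0.0684]
tool_rot: [0.988, 0.157, -0.001, -0.0]
force: [-1.2, -0.1, -2.0]
gripper_width: 0.0385
grasp_force: 60.9
```

Call:
jog_arm(
  moves=[
    {"translation": [0,0,0.03],"rot": [0,0,0],"grip": 0},
    {"translation": [0,0,0.06],"rot": [0,0,0],"grip": 0},
    {"translation": [0,0,0.08],"rot": [0,0,0],"grip": 0},
    {"translation": [0,0,0.08],"rot": [0,0,0],"grip": 0},
    {"translation": [0,0,0.08],"rot": [0,0,0],"grip": 0},
  ],
)

```text
time: 5.65
tool_pos: [0.5502, 0.0103, 0.0548]
tool_rot: [0.988, 0.157, 0.0, 0.0]
force: [0.4, -0.8, -0.6]
gripper_width: 0.0386
grasp_force: 60.9
```

Call:
jog_arm(
  moves=[
    {"translation": [0,0,0.01],"rot": [0,0,0],"grip": 0},
    {"translation": [0,0,0.01],"rot": [0,0,0],"grip": 0},
    {"translation": [0,0,0.01],"rot": [0,0,0],"grip": 1},
    {"translation": [0,0,0.01],"rot": [0,0,0],"grip": 1},
    {"translation": [0,0,0.01],"rot": [0,0,0],"grip": 1},
  ],
)

```text
time: 6.15
tool_pos: [0.55, 0.0103, 0.0523]
tool_rot: [0.988, 0.157, 0.0, 0.0]
force: [0.5, 0.4, 0.3]
gripper_width: 0.0799
grasp_force: 0.0
```

Call:
jog_arm(
  moves=[
    {"translation": [0,0,0],"rot": [0,0,0],"grip": 1},
    {"translation": [0,0,0],"rot": [0,0,0],"grip": 1},
    {"translation": [0,0,-0.1],"rot": [0,0,0],"grip": 1},
    {"translation": [0,0,-0.3],"rot": [0,0,0],"grip": 1},
    {"translation": [0,0,-0.5],"rot": [0,0,0],"grip": 1},
  ],
)

```text
time: 6.65
tool_pos: [0.5495, 0.0103, 0.153]
tool_rot: [0.988, 0.157, -0.001, -0.0]
force: [0.9, -0.9, -0.1]
gripper_width: 0.0855
grasp_force: 0.0
```

```bash
python3 - <<'E'
from d import *
s=robot.sense(); print(s["time"],s["tool_pos"],s["force"],s["gripper_width"])
chain([(.4548,-.0522,.20)])
E
```

```text
6.65 [0.54950259 0.01032933 0.15300851] [ 0.87096052 -0.92164734 -0.13066537] 0.08549994897704205
[ 0.4548 -0.0522  0.2   ] shares [-0.548  0.15  -0.234] mm 123
```

Call:
jog_arm(
  moves=[
    {"translation": [0,0,-0.23],"rot": [0,0,0],"grip": 1},
    {"translation": [-0.2,0.05,-0.23],"rot": [0,0,0],"grip": 1},
    {"translation": [-0.4,0.11,-0.23],"rot": [0,0,0],"grip": 1},
    {"translation": [-0.55,0.15,-0.23],"rot": [0,0,0],"grip": 1},
    {"translation": [-0.55,0.15,-0.23],"rot": [0,0,0],"grip": 1},
  ],
)

```text
time: 7.15
tool_pos: [0.4528, -0.0537, 0.1987]
tool_rot: [0.988, 0.156, 0.0, 0.0]
force: [-0.6, -0.6, -0.4]
gripper_width: 0.0852
grasp_force: 0.0
```

```bash
python3 - <<'E'
from h import *
p,d=robot.grab_frame("side")
W=cloud("side",d).reshape(-1,3)
c=np.array([.5504,.012]); a=W[(np.hypot(*(W[:,:2]-c).T)<.027)&(W[:,2]>.053)&(W[:,2]<.08)]
zt=np.percentile(a[:,2],95); print(zt,circ(a[a[:,2]>zt-.004][:,:2]))
from d import *
s=robot.sense(); print(s["time"],s["tool_pos"]); chain([(.4548,-.0522,.20),(.4548,-.0522,.047)])
E
```

```text
0.06478730061389021 (array([0.55050142, 0.0134651 , 0.01851924]), np.float64(0.0012240016386822871))
7.2 [ 0.45398642 -0.05305643  0.19877441]
[ 0.4548 -0.0522  0.2   ] shares [ 0.005 -0.003 -0.006] mm 2
[ 0.4548 -0.0522  0.047 ] shares [-0.001 -0.001  0.765] mm 153
```

flask_s is seated: its top is at 64.8 mm and its centre is within 1 mm of the base's. The medium flask is next.

Call:
jog_arm(
  moves=[
    {"translation": [0,0,0.2],"rot": [0,0,0],"grip": 1},
    {"translation": [0,0,0.42],"rot": [0,0,0],"grip": 1},
    {"translation": [0,0,0.62],"rot": [0,0,0],"grip": 1},
    {"translation": [0,0,0.74],"rot": [0,0,0],"grip": 1},
    {"translation": [0,0,0.76],"rot": [0,0,0],"grip": 1},
  ],
)

```text
time: 7.7
tool_pos: [0.4537, -0.0517, 0.0433]
tool_rot: [0.988, 0.157, -0.002, -0.001]
force: [0.6, 0.4, 1.0]
gripper_width: 0.0853
grasp_force: 0.0
```

Call:
jog_arm(
  moves=[
    {"translation": [0,0,0],"rot": [0,0,0],"grip": 0},
    {"translation": [0,0,0],"rot": [0,0,0],"grip": 0},
    {"translation": [0,0,0],"rot": [0,0,0],"grip": 0},
    {"translation": [0,0,0],"rot": [0,0,0],"grip": 0},
    {"translation": [0,0,0],"rot": [0,0,0],"grip": 0},
  ],
)

```text
time: 8.2
tool_pos: [0.456, -0.0525, 0.0485]
tool_rot: [0.988, 0.157, 0.002, 0.0]
force: [0.7, 1.6, 6.8]
gripper_width: 0.0486
grasp_force: 62.3
```

Call:
jog_arm(
  moves=[
    {"translation": [0,0,0],"rot": [0,0,0],"grip": 0},
    {"translation": [0,0,-0.1],"rot": [0,0,0],"grip": 0},
    {"translation": [0,0,-0.3],"rot": [0,0,0],"grip": 0},
    {"translation": [0,0,-0.5],"rot": [0,0,0],"grip": 0},
    {"translation": [0,0,-0.7],"rot": [0,0,0],"grip": 0},
  ],
)

```text
time: 8.7
tool_pos: [0.4547, -0.0523, 0.1892]
tool_rot: [0.988, 0.157, 0.001, 0.0]
force: [0.7, -0.4, -1.3]
gripper_width: 0.0487
grasp_force: 62.4
```

```bash
python3 - <<'E'
from d import *
s=robot.sense(); print(s["time"],s["tool_pos"]); chain([(.6278,-.0604,.20)])
E
```

```text
8.7 [ 0.45466728 -0.05232487  0.18919482]
[ 0.6278 -0.0604  0.2   ] shares [ 0.81   0.307 -0.053] mm 174
```

Call:
jog_arm(
  moves=[
    {"translation": [0.18,0.07,-0.06],"rot": [0,0,0],"grip": 0},
    {"translation": [0.38,0.14,-0.06],"rot": [0,0,0],"grip": 0},
    {"translation": [0.58,0.22,-0.06],"rot": [0,0,0],"grip": 0},
    {"translation": [0.76,0.29,-0.06],"rot": [0,0,0],"grip": 0},
    {"translation": [0.81,0.31,-0.06],"rot": [0,0,0],"grip": 0},
  ],
)

```text
time: 9.2
tool_pos: [0.6307, -0.0611, 0.1986]
tool_rot: [0.988, 0.157, 0.0, 0.0]
force: [0.1, -0.1, -1.8]
gripper_width: 0.0485
grasp_force: 62.3
```

Call:
jog_arm(
  moves=[
    {"translation": [0,0,0],"rot": [0,0,0],"grip": 0},
  ],
)

```text
time: 9.3
tool_pos: [0.6289, -0.061, 0.1985]
tool_rot: [0.988, 0.157, -0.0, -0.0]
force: [-0.5, -0.1, -1.3]
gripper_width: 0.0484
grasp_force: 62.4
```

```bash
cat > look.py <<'E'
from h import *
from d import chain
def look(tgt,r):
    p,d=robot.grab_frame("side"); W=cloud("side",d).reshape(-1,3)
    s=robot.sense(); t=s["tool_pos"]; print(s["time"],t,s["force"],s["gripper_width"]); chain([tgt])
    a=W[(np.hypot(*(W[:,:2]-t[:2]).T)<r)&(W[:,2]>.09)&(W[:,2]<t[2])]; print("bottom",np.percentile(a[:,2],1))
    for z in np.arange(.1,.2,.005):
        b=a[(a[:,2]>=z)&(a[:,2]<z+.005)]
        if len(b)>5: print(z.round(3),len(b),b[:,:2].min(0).round(3),b[:,:2].max(0).round(3))
E
python3 -c "
from look import *
look((.6278,-.0604,.20),.045)"
```

```text
9.35 [ 0.62797573 -0.06093649  0.19862692] [-0.29255585  0.00984794 -2.24905256] 0.048558600471206345
[ 0.6278 -0.0604  0.2   ] shares [-0.    -0.003 -0.007] mm 1
bottom 0.15100826842132556
0.15 110 [ 0.596 -0.075] [ 0.657 -0.026]
0.155 59 [ 0.601 -0.077] [ 0.655 -0.029]
0.16 45 [ 0.602 -0.057] [ 0.649 -0.033]
0.165 44 [ 0.602 -0.057] [ 0.649 -0.033]
0.17 53 [ 0.602 -0.057] [ 0.651 -0.033]
0.175 46 [ 0.602 -0.061] [ 0.651 -0.034]
0.18 32 [ 0.602 -0.061] [ 0.65  -0.033]
0.185 44 [ 0.602 -0.065] [ 0.65  -0.026]
0.19 41 [ 0.602 -0.077] [ 0.649 -0.023]
0.195 46 [ 0.603 -0.077] [ 0.648 -0.02 ]
```

Call:
jog_arm(
  moves=[
    {"translation": [0,0,0.15],"rot": [0,0,0],"grip": 0},
    {"translation": [0,0,0.3],"rot": [0,0,0],"grip": 0},
    {"translation": [0,0,0.43],"rot": [0,0,0],"grip": 0},
    {"translation": [0,0,0.53],"rot": [0,0,0],"grip": 0},
    {"translation": [0,0,0.6],"rot": [0,0,0],"grip": 0},
  ],
)

```text
time: 9.85
tool_pos: [0.6268, -0.0609, 0.0778]
tool_rot: [0.988, 0.157, -0.0, -0.0]
force: [-0.4, -0.3, -1.4]
gripper_width: 0.0484
grasp_force: 62.4
```

Call:
jog_arm(
  moves=[
    {"translation": [0,0,0.03],"rot": [0,0,0],"grip": 0},
    {"translation": [0,0,0.06],"rot": [0,0,0],"grip": 0},
    {"translation": [0,0,0.09],"rot": [0,0,0],"grip": 0},
    {"translation": [0,0,0.09],"rot": [0,0,0],"grip": 0},
    {"translation": [0,0,0.09],"rot": [0,0,0],"grip": 0},
  ],
)

```text
time: 10.35
tool_pos: [0.6282, -0.061, 0.0607]
tool_rot: [0.988, 0.157, 0.0, 0.0]
force: [0.3, 0.0, -1.5]
gripper_width: 0.0486
grasp_force: 62.4
```

Call:
jog_arm(
  moves=[
    {"translation": [0,0,0.01],"rot": [0,0,0],"grip": 0},
    {"translation": [0,0,0.01],"rot": [0,0,0],"grip": 0},
    {"translation": [0,0,0.01],"rot": [0,0,0],"grip": 1},
    {"translation": [0,0,0.01],"rot": [0,0,0],"grip": 1},
    {"translation": [0,0,0.01],"rot": [0,0,0],"grip": 1},
  ],
)

```text
time: 10.85
tool_pos: [0.6281, -0.061, 0.0585]
tool_rot: [0.988, 0.157, 0.0, 0.0]
force: [-0.3, -0.1, 0.2]
gripper_width: 0.0853
grasp_force: 0.0
```

Call:
jog_arm(
  moves=[
    {"translation": [0,0,0],"rot": [0,0,0],"grip": 1},
    {"translation": [0,0,-0.1],"rot": [0,0,0],"grip": 1},
    {"translation": [0,0,-0.3],"rot": [0,0,0],"grip": 1},
    {"translation": [0,0,-0.5],"rot": [0,0,0],"grip": 1},
    {"translation": [0,0,-0.7],"rot": [0,0,0],"grip": 1},
  ],
)

```text
time: 11.35
tool_pos: [0.6278, -0.0609, 0.1999]
tool_rot: [0.988, 0.157, -0.0, -0.0]
force: [0.7, -0.1, -0.0]
gripper_width: 0.0852
grasp_force: 0.0
```

```bash
python3 - <<'E'
from d import *
s=robot.sense(); print(s["time"],s["tool_pos"]); chain([(.4439,.1647,.22)])
E
```

```text
11.35 [ 0.62775711 -0.06093844  0.19991322]
[0.4439 0.1647 0.22  ] shares [-0.523 -1.358 -0.1  ] mm 292
```

Call:
jog_arm(
  moves=[
    {"translation": [-0.09,-0.22,-0.1],"rot": [0,0,0],"grip": 1},
    {"translation": [-0.18,-0.44,-0.1],"rot": [0,0,0],"grip": 1},
    {"translation": [-0.26,-0.66,-0.1],"rot": [0,0,0],"grip": 1},
    {"translation": [-0.26,-0.68,-0.1],"rot": [0,0,0],"grip": 1},
    {"translation": [-0.26,-0.68,-0.1],"rot": [0,0,0],"grip": 1},
  ],
)

```text
time: 11.85
tool_pos: [0.536, 0.0529, 0.2188]
tool_rot: [0.987, 0.158, 0.001, 0.0]
force: [-0.2, -0.4, -0.8]
gripper_width: 0.0854
grasp_force: 0.0
```

Call:
jog_arm(
  moves=[
    {"translation": [-0.09,-0.22,0],"rot": [0,0,0],"grip": 1},
    {"translation": [-0.18,-0.44,0],"rot": [0,0,0],"grip": 1},
    {"translation": [-0.26,-0.64,0],"rot": [0,0,0],"grip": 1},
    {"translation": [-0.26,-0.68,0],"rot": [0,0,0],"grip": 1},
    {"translation": [-0.26,-0.68,0],"rot": [0,0,0],"grip": 1},
  ],
)

```text
time: 12.35
tool_pos: [0.445, 0.1656, 0.2185]
tool_rot: [0.987, 0.158, 0.0, 0.0]
force: [-0.3, 0.8, -0.4]
gripper_width: 0.0851
grasp_force: 0.0
```

```bash
python3 - <<'E'
from h import *
p,d=robot.grab_frame("side")
W=cloud("side",d).reshape(-1,3)
c=np.array([.6278,-.0604]); a=W[(np.hypot(*(W[:,:2]-c).T)<.032)&(W[:,2]>.06)&(W[:,2]<.09)]
zt=np.percentile(a[:,2],95); print(zt,circ(a[a[:,2]>zt-.004][:,:2]))
from d import *
s=robot.sense(); print(s["time"],s["tool_pos"]); chain([(.4439,.1647,.22),(.4439,.1647,.052)])
E
```

```text
0.07177058984310905 (array([ 0.62542512, -0.05850101,  0.0235429 ]), np.float64(0.0012646497267990685))
12.4 [0.44543064 0.16486992 0.21829365]
[0.4439 0.1647 0.22  ] shares [-0.008 -0.002 -0.009] mm 2
[0.4439 0.1647 0.052 ] shares [ 0.   -0.    0.84] mm 168
```

flask_m is seated. Now the large one.

Call:
jog_arm(
  moves=[
    {"translation": [-0.01,0,0.22],"rot": [0,0,0],"grip": 1},
    {"translation": [-0.01,0,0.44],"rot": [0,0,0],"grip": 1},
    {"translation": [-0.01,0,0.65],"rot": [0,0,0],"grip": 1},
    {"translation": [-0.01,0,0.79],"rot": [0,0,0],"grip": 1},
    {"translation": [-0.01,0,0.83],"rot": [0,0,0],"grip": 1},
  ],
)

```text
time: 12.9
tool_pos: [0.4422, 0.1629, 0.049]
tool_rot: [0.988, 0.156, -0.002, 0.001]
force: [-0.7, 0.1, 1.4]
gripper_width: 0.0853
grasp_force: 0.0
```

Call:
jog_arm(
  moves=[
    {"translation": [0,0,0],"rot": [0,0,0],"grip": 0},
    {"translation": [0,0,0],"rot": [0,0,0],"grip": 0},
    {"translation": [0,0,0],"rot": [0,0,0],"grip": 0},
    {"translation": [0,0,0],"rot": [0,0,0],"grip": 0},
    {"translation": [0,0,0],"rot": [0,0,0],"grip": 0},
  ],
)

```text
time: 13.4
tool_pos: [0.4441, 0.1647, 0.0543]
tool_rot: [0.988, 0.157, 0.002, 0.0]
force: [2.9, -2.2, 7.0]
gripper_width: 0.0585
grasp_force: 65.2
```

Call:
jog_arm(
  moves=[
    {"translation": [0,0,0],"rot": [0,0,0],"grip": 0},
    {"translation": [0,0,-0.1],"rot": [0,0,0],"grip": 0},
    {"translation": [0,0,-0.3],"rot": [0,0,0],"grip": 0},
    {"translation": [0,0,-0.5],"rot": [0,0,0],"grip": 0},
    {"translation": [0,0,-0.7],"rot": [0,0,0],"grip": 0},
  ],
)

```text
time: 13.9
tool_pos: [0.4425, 0.1646, 0.1947]
tool_rot: [0.988, 0.157, 0.0, -0.0]
force: [1.4, 0.4, -2.6]
gripper_width: 0.0587
grasp_force: 65.2
```

```bash
python3 - <<'E'
from d import *
s=robot.sense(); print(s["time"],s["tool_pos"]); chain([(.7054,-.1352,.22)])
E
```

```text
13.9 [0.44252944 0.16455539 0.19469565]
[ 0.7054 -0.1352  0.22  ] shares [ 0.784  1.833 -0.126] mm 399
```

Call:
jog_arm(
  moves=[
    {"translation": [0.08,0.18,-0.13],"rot": [0,0,0],"grip": 0},
    {"translation": [0.17,0.39,-0.13],"rot": [0,0,0],"grip": 0},
    {"translation": [0.25,0.6,-0.13],"rot": [0,0,0],"grip": 0},
    {"translation": [0.34,0.81,-0.13],"rot": [0,0,0],"grip": 0},
    {"translation": [0.39,0.92,-0.13],"rot": [0,0,0],"grip": 0},
  ],
)

```text
time: 14.4
tool_pos: [0.5755, 0.0113, 0.2188]
tool_rot: [0.988, 0.156, 0.0, 0.0]
force: [-0.3, 1.4, -2.2]
gripper_width: 0.0585
grasp_force: 65.4
```

Call:
jog_arm(
  moves=[
    {"translation": [0.08,0.18,0],"rot": [0,0,0],"grip": 0},
    {"translation": [0.17,0.39,0],"rot": [0,0,0],"grip": 0},
    {"translation": [0.25,0.6,0],"rot": [0,0,0],"grip": 0},
    {"translation": [0.34,0.81,0],"rot": [0,0,0],"grip": 0},
    {"translation": [0.39,0.91,0],"rot": [0,0,0],"grip": 0},
  ],
)

```text
time: 14.9
tool_pos: [0.7061, -0.1377, 0.2183]
tool_rot: [0.988, 0.156, 0.0, 0.0]
force: [-0.2, 0.7, -2.2]
gripper_width: 0.0584
grasp_force: 65.4
```

Call:
jog_arm(
  moves=[
    {"translation": [0,0,0],"rot": [0,0,0],"grip": 0},
    {"translation": [0,0,0],"rot": [0,0,0],"grip": 0},
  ],
)

```text
time: 15.1
tool_pos: [0.7047, -0.135, 0.2184]
tool_rot: [0.988, 0.157, -0.0, -0.0]
force: [-0.7, -0.6, -2.0]
gripper_width: 0.0586
grasp_force: 65.4
```

```bash
python3 -c "
from look import *
look((.7054,-.1352,.22),.05)"
```

```text
15.15 [ 0.70444585 -0.13444332  0.21860385] [ 0.95810069  0.49958147 -1.41714009] 0.05850230012338084
[ 0.7054 -0.1352  0.22  ] shares [ 0.003  0.005 -0.007] mm 2
bottom 0.16545882728942582
0.165 132 [ 0.666 -0.152] [ 0.738 -0.095]
0.17 45 [ 0.673 -0.138] [ 0.736 -0.094]
0.175 53 [ 0.673 -0.139] [ 0.73  -0.101]
0.18 54 [ 0.673 -0.129] [ 0.73  -0.102]
0.185 53 [ 0.673 -0.134] [ 0.729 -0.103]
0.19 52 [ 0.673 -0.135] [ 0.732 -0.102]
0.195 50 [ 0.673 -0.136] [ 0.731 -0.102]
```

Call:
jog_arm(
  moves=[
    {"translation": [0.01,0.015,0.15],"rot": [0,0,0],"grip": 0},
    {"translation": [0.01,0.015,0.3],"rot": [0,0,0],"grip": 0},
    {"translation": [0.01,0.015,0.45],"rot": [0,0,0],"grip": 0},
    {"translation": [0.01,0.015,0.58],"rot": [0,0,0],"grip": 0},
    {"translation": [0.01,0.015,0.67],"rot": [0,0,0],"grip": 0},
  ],
)

```text
time: 15.65
tool_pos: [0.7067, -0.136, 0.083]
tool_rot: [0.987, 0.158, -0.0, -0.0]
force: [-0.2, -0.1, -1.6]
gripper_width: 0.058
grasp_force: 65.4
```

Call:
jog_arm(
  moves=[
    {"translation": [0,0,0.03],"rot": [0,0,0],"grip": 0},
    {"translation": [0,0,0.06],"rot": [0,0,0],"grip": 0},
    {"translation": [0,0,0.09],"rot": [0,0,0],"grip": 0},
    {"translation": [0,0,0.09],"rot": [0,0,0],"grip": 0},
    {"translation": [0,0,0.09],"rot": [0,0,0],"grip": 0},
  ],
)

```text
time: 16.15
tool_pos: [0.7078, -0.1371, 0.067]
tool_rot: [0.988, 0.157, 0.0, 0.0]
force: [0.3, -0.1, -1.3]
gripper_width: 0.0578
grasp_force: 65.4
```

Call:
jog_arm(
  moves=[
    {"translation": [0,0,0.01],"rot": [0,0,0],"grip": 0},
    {"translation": [0,0,0.015],"rot": [0,0,0],"grip": 0},
    {"translation": [0,0,0.015],"rot": [0,0,0],"grip": 1},
    {"translation": [0,0,0.015],"rot": [0,0,0],"grip": 1},
    {"translation": [0,0,0.015],"rot": [0,0,0],"grip": 1},
  ],
)

```text
time: 16.65
tool_pos: [0.7077, -0.1371, 0.0636]
tool_rot: [0.988, 0.157, 0.0, 0.0]
force: [0.1, -0.2, 0.4]
gripper_width: 0.0852
grasp_force: 0.0
```

Call:
jog_arm(
  moves=[
    {"translation": [0,0,0],"rot": [0,0,0],"grip": 1},
    {"translation": [0,0,-0.1],"rot": [0,0,0],"grip": 1},
    {"translation": [0,0,-0.3],"rot": [0,0,0],"grip": 1},
    {"translation": [0,0,-0.5],"rot": [0,0,0],"grip": 1},
    {"translation": [0,0,-0.7],"rot": [0,0,0],"grip": 1},
  ],
)

```text
time: 17.15
tool_pos: [0.7073, -0.137, 0.205]
tool_rot: [0.988, 0.157, -0.0, -0.0]
force: [0.3, -0.5, 0.0]
gripper_width: 0.0854
grasp_force: 0.0
```

Call:
jog_arm(
  moves=[
    {"translation": [-0.2,0.2,-0.2],"rot": [0,0,0],"grip": 1},
    {"translation": [-0.3,0.4,-0.2],"rot": [0,0,0],"grip": 1},
    {"translation": [-0.3,0.6,-0.2],"rot": [0,0,0],"grip": 1},
    {"translation": [-0.3,0.8,-0.2],"rot": [0,0,0],"grip": 1},
    {"translation": [-0.3,0.8,-0.2],"rot": [0,0,0],"grip": 1},
  ],
)

```text
time: 17.65
tool_pos: [0.7002, -0.3122, 0.2423]
tool_rot: [0.988, 0.155, -0.0, 0.0]
force: [0.7, 1.0, -0.5]
gripper_width: 0.0853
grasp_force: 0.0
```

```bash
python3 - <<'E'
from h import *
for n in("top","side"):
    p,d=robot.grab_frame(n); W=cloud(n,d).reshape(-1,3); cv2.imwrite(f"pics/{n}9.png",p[:,:,::-1])
    for k,c,r,h in(("s",(.5504,.012),.027,.053),("m",(.6278,-.0604),.032,.06),("l",(.7054,-.1352),.037,.065),("tm",(.4408,.0498),.035,.05),("tl",(.5268,-.1598),.04,.055)):
        a=W[(np.hypot(*(W[:,:2]-c).T)<r)&(W[:,2]>h)&(W[:,2]<.09)]
        if len(a)<20: print(n,k,"hidden"); continue
        zt=np.percentile(a[:,2],95); a=a[a[:,2]>zt-.004]; A=np.c_[a[:,:2]-c,np.ones(len(a))]
        print(n,k,zt.round(4),circ(a[:,:2])[0].round(4),"slope",np.linalg.lstsq(A,a[:,2],rcond=None)[0][:2].round(3))
s=robot.sense(); print(s["time"],s["tool_pos"],s["force"])
E
```

```text
top s 0.0671 [0.5517 0.012  0.0183] slope [-0.009 -0.002]
top m 0.0743 [ 0.6267 -0.0602  0.0235] slope [-0.002 -0.009]
top l 0.082 [ 0.7064 -0.1363  0.0285] slope [-0.016  0.002]
top tm 0.0652 [0.4418 0.0487 0.0234] slope [-0.005  0.012]
top tl 0.073 [ 0.5275 -0.1606  0.0286] slope [-0.005  0.002]
side s 0.0649 [0.5503 0.0136 0.0183] slope [ 0.008 -0.023]
side m 0.072 [ 0.6255 -0.0584  0.0234] slope [0.    0.004]
side l 0.0796 [ 0.7053 -0.1344  0.0286] slope [-0.004 -0.   ]
side tm 0.0632 [0.4398 0.0512 0.0237] slope [0.002 0.009]
side tl 0.0707 [ 0.5259 -0.1591  0.0287] slope [0.005 0.007]
17.75 [ 0.70006849 -0.30844868  0.24263861] [-0.32573282 -0.01775019  0.12174408]
```

View pics/side9.png

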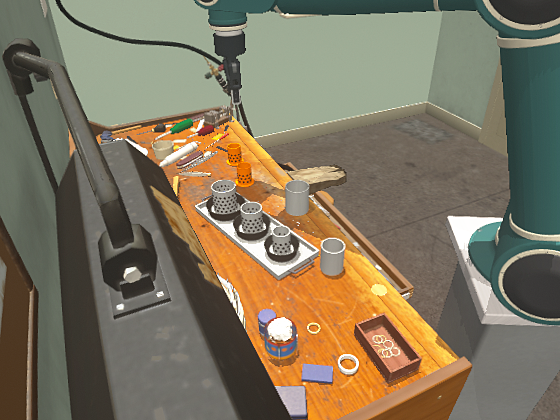

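The picture shows all three flasks upright in their own bases, at (224,195), (251,217) and (282,240). The plain tubes at (297,197) and (332,257) are untouched, and both views confirm the heights and centres.

```bash
python3 -c "
from plant import robot
print(robot.close_job())"
```

```text
the job is handed in; nothing more can be done
None
```

The job is handed in after about 18 s: both cameras showed each of the three flanged flasks seated level in its own base, centred to about 2 mm, with the plain tubes where they started; no verdict was returned.

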